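# Match two screw covers to their sensor housings

## Robot

A 6-joint arm with a two-finger parallel gripper is mounted at the origin on a cart in front of the work surface, level with it; the furniture and walls round the work are solid. World frame = base frame: x ahead of the robot, y to its left, z up, the work surface at z = 0. Lengths are in mm, angles in rad, forces in N, time in s.
With the tool pointing down it reaches from about 275 to 1000 mm from the base axis. Payload 8.4 kg.
Tool frame: the origin (TCP) lies at the very end of the fingers, on their centre line; the grasp point (between the pads) lies 19 mm behind it; z points along the fingers, y is the direction in which the jaws open and shut (so a half turn about z gives the same grasp; the last joint's range is limited). The gripper opens to 85 mm and grips with 20 to 120 N. Pads are 22 mm wide; open, the fingers measure 114 mm over their backs; the gripper's body (76 mm by 85 mm) begins 54 mm behind the grasp point. The pads swing forward as they close: fully open they stand 13 mm farther back than shut.
Start: joints at [1.168, 0.353, 1.633, -0, 1.155, -0.002], TCP at [243.846, 575.471, 231.281] pointing down, gripper open.
Joint ranges: [-2.63, 2.63], [-0.92, 2.1], [0.06, 2.66], [-1.3, 4.44], [0, 2.69], [-3.02, 3.02]. Speed limits (rad/s): [2.22, 2.22, 2.79, 3.14, 3.14, 3.14].

## Interface

Orientations are given as [roll, pitch, yaw] about the fixed x, y, z axes, in that order (R = Rz(yaw) Ry(pitch) Rx(roll)).
In Python, from rig import sense, grab_frame, get_calibration, sign_off, boxes_of, trace gives the robot as it stands.
- The arm moves only by the tool servo_tool, never from a script. Its argument "rows" is a list of rows, each a list of 3 entries, a list of its own where there are three numbers: the finger opening in mm, from 0 to 85.4, then the shift along the tool's x, y, z in mm, then the turn, a rotation vector about the tool's x, y, z in degrees. A call has 1 to 8 rows; each row shifts and turns the commanded pose from where the row before left it, along the tool's axes as they then stand; what a row does not reach is not made up. A row lasts 1/8 s, in which the tool goes at most 62.5 mm and 10.7 degrees, less where a joint would pass 70% of its speed; a pose out of reach is approached as far as the arm can. A call is refused whole if a number of a shift passes 62.5 or a number of a turn 10.7, either way. A call with a gripper value outside its range is refused whole. The fingers move at their own pace and stop on an object; "force" is the grip in N (left out, the last holds). Time passes only in rows, so rows that do not move let the fingers close. It gives the time, the measured TCP pose, the force and the opening at its end, in the units of the state.
- sense(): the state, without advancing time (a new reading comes with each control period).
- grab_frame(name): name is "side" or "top"; returns the picture (420x560x3 uint8, blue, green, red); there is no depth.
- get_calibration(name): a dict with "intrinsics" (3x3 intrinsics, pixels), "world_to_cam" (4x4, takes a point from world to camera coordinates). Camera axes: x right, y down, z forward; pixel columns grow to the right and rows downward; lengths in mm; the calibration is good to about 2 mm. A picture is of the moment at which its call begins. get_calibration takes no time and is no camera call.
- sign_off(): hands the job in, once; it reports no verdict.
Trained networks look in the newest picture that a camera, given by its name, has taken for a name from the list of things; names that differ only in an ending like _2 or _b are one class to them, and where a whole thing is asked for, a point or a joint stands for the part that bears it (a point fixed in the world has none). Each returns a list of dicts, best first, with "conf" (0 to 1); they miss things now and then, are a little off and sometimes report something else, mostly with a low value. They report only what shows in the picture. A call takes as long as a camera call. They do not tell look-alikes from the thing itself.
- boxes_of(camera, thing): "centre" ([x, y, z] in mm, in the coordinates of the camera as it stood for that picture, good to about 4 mm: the middle of the surface that is visible of it).
- trace(camera, thing): "mask" (420x560 bool, what is visible of it).
The state is a dict: "clock": time; "qpos": joint angles; "qvel": joint speeds; "joint_efforts": joint torques, N m; "eef_pos": TCP position; "tcp_rot": TCP orientation; "contact_force": force on the tool from outside, world axes, zero at the start; "wrist_torque": the same for the moment, N m; "opening": opening from 0.0 (shut) to 1.0 (fully open).
Only numpy, scipy, OpenCV 4.12 (cv2) and the standard library are available. Lean on these libraries where they do the work, as an engineer would, in place of code of your own. Each camera call takes 0.05 s, during which the arm holds its last target. There are 200 camera calls.

## Task

Two open sensor housings stand in the tilted stand and their two winged screw covers lie on the bench in front of it. The covers look alike but their threads differ, and each goes fully home on only one of the housings: find out by trial which belongs where, and leave both housings closed, each with its own cover screwed clockwise fully home, seated square on the rim.

Things in the scene. Friction and masses are not known exactly. Their poses are not given: they have to be found in the camera images.
- cover_1: One of two screw covers alike outside, threads differ; which housing it fits varies. Grey cast cap, 86 mm wide, 27 mm tall plus a wing (top at 53 mm), 280 g, mouth down on the bench. Origin: centre of the skirt's lower edge; z up; the wing runs along y. A half turn about z makes no difference. Inside: 22 mm deep, 78 mm wide, with lugs reaching in to 63 mm, 8 mm above the lower edge.
- cover_2: The other screw cover: same outside, sizes, origin and axes as cover_1, another thread inside.
- cover_1_wing (a point): Grip point of cover_1: middle of its straight upright wing (16 mm thick along x, 60 mm long along y, 26 mm tall), 41.5 mm above the cover's origin and 14.5 mm above the cap's flat top.
- cover_2_wing (a point): The same point on cover_2.
- home_left (a point): On the axis of the housing in the left nest (as the robot sees it), 22 mm below its rim: the cover's origin lies here when fully home, its top resting on the rim. z: out of the neck along its axis, 30 degrees from vertical, leaning to the stand's front; y: the stand's left. Home, a fitting cover's wing is parallel to this y within about 7 degrees.
- home_right (a point): The same point for the right nest. On both: set on squarely with the wing 60 degrees anticlockwise (from above) of y, a fitting cover rests with its origin 7 mm above home; 60 degrees clockwise bring it home, with 1 mm axial play either way on the helix. A misfit rests about 11 mm high and jams within 35 degrees, 6 mm or more above home; forced, it only cocks.
- rim_left (a point): Centre of the rim of the left neck; axes as home_left. Neck 57 mm in diameter, chamfered to 49 at the rim, thread ridges out to 72 mm, an 88 mm collar 24 mm below the rim; a cover fully home leaves a 2 mm gap above the collar. Axes of the two necks are 156 mm apart.
- rim_right (a point): The same for the right neck. Threads of both housings: right-handed, multi-start, 48 mm lead (a cover sinks 8 mm in 60 degrees); the starts repeat every 60 degrees on one housing and every 90 on the other. The lugs of a cover on the bench cannot be seen.
- stand: Fixed two-place assembly stand: steel base plate 150 x 310 mm, an aluminium plate above it leaning 30 degrees towards the robot, two housings side by side on it. Origin: on the bench under the middle of the leaning plate; x to its back, y to its left. Rims about 150 mm above the bench.
Things that resemble listed ones, but are neither listed nor needed, are in the scene too. What is shaped like the cover_1 but orange or turquoise is not meant.

How it is judged:
By the outcome, as a careful person would: the job done as asked, in the order asked, and still so for the second after the job is handed in, with the robot touching nothing.
It also fails if it takes over 72 s, if anything falls off the work surface, if the arm or the gripper's body presses on something with over 40 N, if the wrist force passes 120 N, or if a joint passes its speed limit or range.

## Working session

There is one attempt and no reset: what is moved stays moved. The work goes in short steps, Python scripts to look and compute and a tool call to move; the robot and the scene stay as the last step left them, time stands still between calls to the robot, and variables do not carry over. Pictures are saved under pics/ and viewed, about 8 in all and at most 12, crops included, and the job is handed in when it is done.

Besides the shell and the picture viewer there is one more tool, called after "Emit:" by a JSON object that holds its "op" and its "data". servo_tool: Moves the arm, as the interface text tells. Its arguments: {"type":"object","properties":{"rows":{"type":"array","items":{"type":"array"}},"force":{"type":"number"}},"required":["rows"]}

```bash
mkdir -p pics; ls; cat > h.py <<'E'
from rig import *
import numpy as np, cv2
from scipy.spatial.transform import Rotation as R
def w2c(n): return np.array(get_calibration(n)["world_to_cam"]),np.array(get_calibration(n)["intrinsics"])
def toworld(n,p):
    T,K=w2c(n); return (np.linalg.inv(T)@np.r_[p,1])[:3]
def proj(n,P):
    T,K=w2c(n); P=np.atleast_2d(P); c=P@T[:3,:3].T+T[:3,3]; u=c@K.T; return u[:,:2]/u[:,2:]
def ray(n,uv,z):
    T,K=w2c(n); Ti=np.linalg.inv(T); o=Ti[:3,3]; d=Ti[:3,:3]@np.linalg.inv(K)@np.r_[uv,1]; return o+d*(z-o[2])/d[2]
E
python3 - <<'E'
from h import *
a=grab_frame("side");b=grab_frame("top")
cv2.imwrite("pics/s0.png",a);cv2.imwrite("pics/t0.png",b)
for n in("side","top"):
    T,K=w2c(n);print(n,np.linalg.inv(T)[:3,3].round(),K[0,0])
    for t in("cover_1","stand","cover_1_wing"):
        for d in boxes_of(n,t):
            p=toworld(n,d["centre"]);print(n,t,round(d["conf"],2),p.round(),proj(n,p).round())
s=sense();print(s)
E
```

```text
pics
side [ 206. -643.  595.] 389.38581743990443
side cover_1 0.97 [422. 133.  27.] [[219. 230.]]
side cover_1 0.96 [544. 182.  26.] [[256. 208.]]
side cover_1 0.9 [405.   9.  28.] [[230. 260.]]
side cover_1 0.55 [ 407. -229.   29.] [[279. 336.]]
side stand 0.67 [ 584. -145.   34.] [[336. 274.]]
side cover_1_wing 0.91 [540. 186.  28.] [[254. 207.]]
side cover_1_wing 0.86 [417. 136.  22.] [[217. 231.]]
side cover_1_wing 0.76 [405.  11.  30.] [[230. 259.]]
top [ 330.    7. 1174.] 443.60499738375495
top cover_1 0.79 [409.  30.  27.] [[272. 267.]]
top cover_1 0.74 [422. 152.  29.] [[225. 261.]]
top cover_1 0.66 [549. 192.  24.] [[211. 213.]]
top cover_1 0.65 [ 417. -216.   26.] [[368. 264.]]
top stand 0.88 [626. -43.  60.] [[301. 182.]]
top stand 0.7 [635. -39.  78.] [[300. 177.]]
top cover_1_wing 0.81 [423. 155.  26.] [[224. 261.]]
top cover_1_wing 0.72 [547. 197.  28.] [[209. 213.]]
top cover_1_wing 0.71 [411.  24.  26.] [[274. 266.]]
{'clock': 0.4, 'qpos': array([ 1.16759392e+00,  3.53126109e-01,  1.63350722e+00,  1.10405076e-07,
        1.15521329e+00, -2.36891503e-03]), 'qvel': array([ 0.00024166, -0.00087378, -0.00305183,  0.00056222,  0.00053404,
        0.00180174]), 'joint_efforts': array([ 6.19455823e-04, -6.04557180e+01, -3.42005825e+01,  6.28467296e-05,
        3.92830902e-03, -2.18084460e-05]), 'eef_pos': array([243.81921007, 575.39953532, 231.15620601]), 'tcp_rot': array([-3.14133869e+00, -7.02626464e-07,  2.74075912e+00]), 'contact_force': array([-0.61616321,  0.2667933 ,  0.47811752]), 'wrist_torque': array([ 0.00646885,  0.04605812, -0.03284782]), 'opening': 1.0010579351721485}
```

View pics/s0.png

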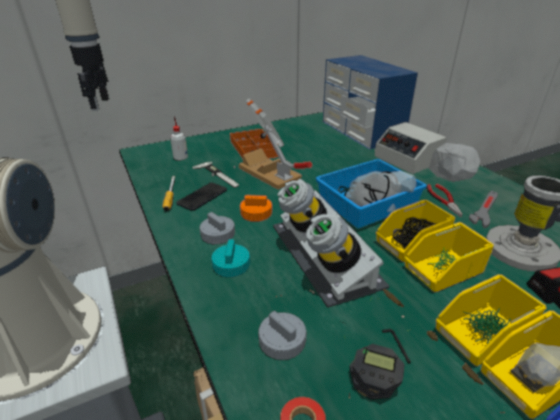

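View pics/t0.png

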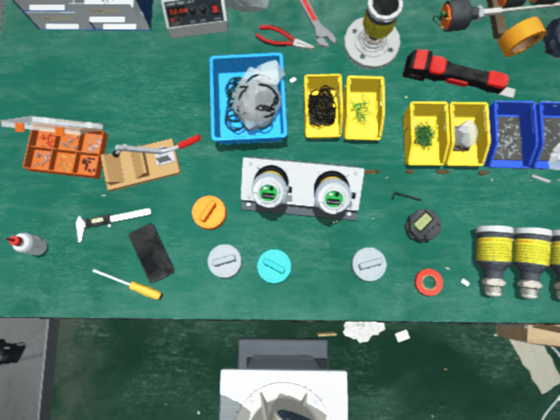

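```bash
python3 - <<'E'
from h import *
a=cv2.imread("pics/s0.png");b=cv2.imread("pics/t0.png")
A=cv2.resize(a[170:300,265:395],(390,390),interpolation=3)
B=cv2.resize(b[150:280,235:365],(390,390),interpolation=3)
cv2.imwrite("pics/c1.png",np.hstack([A,B]))
# covers: mask of grey
for n,seeds in(("top",0),("side",0)):
    grab_frame(n)
    im=grab_frame(n)
    for t in("cover_1","cover_1_wing"):
      for d in trace(n,t):
        m=d["mask"].astype(np.uint8);ys,xs=np.nonzero(m)
        (c,sz,an)=cv2.minAreaRect(np.c_[xs,ys].astype(np.float32))
        print(n,t,round(d["conf"],2),m.sum(),np.round([xs.mean(),ys.mean()],1),np.round(c,1),np.round(sz,1),round(an,1),im[m>0].mean(0).round())
    ds=trace(n,"cover_1"); np.save(f"m_{n}.npy",np.array([d["mask"] for d in ds]))
E
```

```text
top cover_1 0.92 946 [367.9 264.3] [368.  264.5] [33. 34.] 90.0 [218. 210. 195.]
top cover_1 0.91 883 [224.4 260.5] [224.  260.5] [31. 34.] 90.0 [224. 217. 202.]
top cover_1 0.85 819 [273.1 266.6] [273.  266.5] [31.8 30.4] 45.0 [241. 240.  93.]
top cover_1 0.66 896 [208.6 212.5] [208.8 212.8] [33.2 32.5] 45.0 [ 79. 184. 244.]
top cover_1_wing 0.86 914 [223.8 260.7] [223.5 260.5] [33. 33.] 90.0 [222. 215. 200.]
top cover_1_wing 0.81 841 [208.5 212.4] [208.5 212.5] [31. 33.] 90.0 [ 79. 188. 249.]
top cover_1_wing 0.79 911 [273.2 266. ] [273.2 265.9] [33.2 33.2] 18.4 [238. 237.  92.]
top cover_1_wing 0.5 942 [367.8 264.1] [368. 264.] [32. 34.] 90.0 [218. 211. 195.]
side cover_1 0.87 1115 [230.3 259.6] [230.2 260.2] [36.1 38.2] 45.0 [122. 123.  12.]
side cover_1 0.64 833 [216.8 228.8] [217.  229.4] [34.5 29.7] 18.4 [110. 106.  98.]
side cover_1 0.61 1915 [281.9 335.3] [282. 335.] [48. 48.] 90.0 [117. 113. 104.]
side cover_1 0.6 720 [255.6 207.9] [256. 208.] [26. 32.] 90.0 [ 10.  81. 159.]
side cover_1_wing 0.98 721 [255.2 207.6] [255.  207.5] [27. 32.] 90.0 [ 11.  81. 159.]
side cover_1_wing 0.93 1077 [230.8 259.5] [230.5 258. ] [36. 37.] 90.0 [123. 124.  11.]
side cover_1_wing 0.71 852 [216.4 228.7] [216.4 229.3] [35.1 30. ] 18.4 [110. 106.  98.]
```

View pics/c1.png

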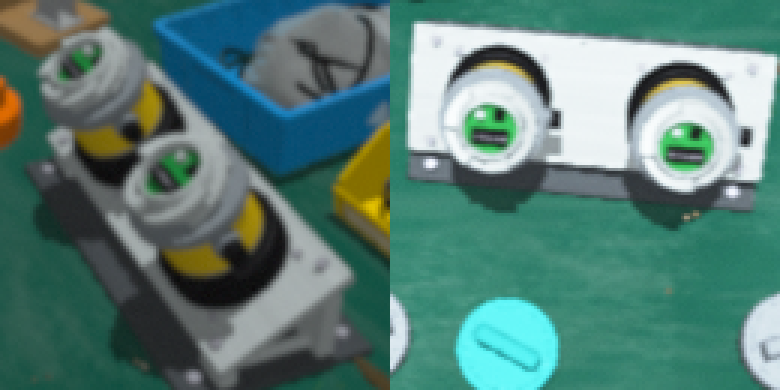

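```bash
cat >> h.py <<'E'
def tri(obs):
    A=[];b=[]
    for n,uv in obs:
        T,K=w2c(n);P=K@T[:3]
        for i in(0,1): r=P[i]-uv[i]*P[2];A.append(r[:3]);b.append(-r[3])
    x,_,_,_=np.linalg.lstsq(np.array(A)/1e3,np.array(b)/1e3,rcond=None)
    return x,[np.round(proj(n,x)[0]-uv,1) for n,uv in obs]
def plan(P,Rm,rows,op=None,start=None):
    """rows from current measured pose to target; prints rounded rows"""
    s=sense();p,r=(s["eef_pos"],R.from_euler("xyz",s["tcp_rot"])) if start is None else start
    p0,r0=p.copy(),r;w=(r0.inv()*Rm).as_rotvec();out=[]
    for k in range(1,rows+1):
        tp=p0+(P-p0)*k/rows;tr=r0*R.from_rotvec(w*k/rows)
        d=r.inv().apply(tp-p).round(1);q=(r.inv()*tr).as_rotvec(degrees=True).round(1)
        p=p+r.apply(d);r=r*R.from_rotvec(q,degrees=True)
        out.append([op if op is not None else round(s["opening"]*85.4,1),d.tolist(),q.tolist()])
    print(out,"end",p.round(1))
    return p,r
E
python3 - <<'E'
from h import *
from scipy.optimize import minimize
from scipy.ndimage import label
F={n:cv2.imread(f"pics/{n[0]}0.png") for n in("side","top")}
G={}
for n,box in(("top",(245,165,360,215)),("side",(275,175,350,245))):
    im=F[n].astype(int);x0,y0,x1,y1=box
    m=np.zeros(im.shape[:2],bool);s=im[y0:y1,x0:x1]
    m[y0:y1,x0:x1]=(s[...,1]-np.maximum(s[...,0],s[...,2])>50)
    k,l,st,c=cv2.connectedComponentsWithStats(cv2.morphologyEx(m.astype(np.uint8),cv2.MORPH_CLOSE,np.ones((7,7))))
    r=[]
    for i in range(1,k):
        if st[i,4]>60:
            ys,xs=np.nonzero(l==i);h=cv2.convexHull(np.c_[xs,ys].astype(np.float32));M=cv2.moments(h);e=cv2.fitEllipse(h)
            r.append((M["m10"]/M["m00"],M["m01"]/M["m00"]));print(n,np.round(r[-1],1),st[i],np.round(e[0],1),np.round(e[1],1))
    G[n]=sorted(r,key=lambda v:v[0])
for i in(0,1): print("green",tri([(n,G[n][i]) for n in G]))
# covers
th=np.linspace(0,2*np.pi,40)
def model(x,y,a):
    c=np.c_[np.cos(th),np.sin(th)]*43
    P=[np.c_[c,0*th],np.c_[c,0*th+27]]
    w=np.array([[sx*8,sy*30,z] for sx in(-1,1) for sy in(-1,1) for z in(27,53)])
    ca,sa=np.cos(a),np.sin(a);w[:,:2]=w[:,:2]@np.array([[ca,sa],[-sa,ca]])
    return [np.vstack(P)+[x,y,0],w+[x,y,0]]
def mask(n,q,S=4):
    m=np.zeros((420*S,560*S),np.uint8)
    for P in model(*q): cv2.fillConvexPoly(m,cv2.convexHull(np.round(proj(n,P)*S+S/2-.5).astype(np.int32)),1)
    return cv2.resize(m.astype(np.float32),(560,420),interpolation=cv2.INTER_AREA)
for name,x,y in(("L",420,143),("R",412,-222)):
    obs={}
    for n in F:
        im=F[n].astype(int);s=(im[...,2]-(im[...,1]-40)>0)&(im.max(2)>70)
        u,v=proj(n,[x,y,20])[0].astype(int);w=np.zeros(s.shape,bool);w[v-32:v+32,u-32:u+32]=1;s&=w
        k,l,st,c=cv2.connectedComponentsWithStats(s.astype(np.uint8));j=1+np.argmax(st[1:,4]);obs[n]=(l==j).astype(np.float32);print(name,n,st[j])
    for ns in(("top",),("side",),("top","side")):
        f=lambda q:sum(np.abs(mask(n,q)-obs[n]).sum() for n in ns)
        best=min((minimize(f,[x,y,a],method="Nelder-Mead",options=dict(initial_simplex=np.array([[x,y,a],[x+10,y,a],[x,y+10,a],[x,y,a+.4]]),maxiter=120)) for a in(-.5,0,.5)),key=lambda r:r.fun)
        print(name,ns,best.x.round(2),best.fun)
B=F["top"];S=F["side"]
def cr(im,u,v,h=22): return cv2.resize(im[v-h:v+h,u-h:u+h],(380,380),interpolation=3)
cv2.imwrite("pics/c2.png",np.hstack([cr(B,225,261),cr(B,369,264)]))
E
```

```text
top [267.9 192.6] [260 185  17  16 189] [267.9 192.6] [15.1 16.8]
top [333.3 198.8] [325 191  18  16 196] [333.3 198.8] [15.3 17.3]Traceback (most recent call last):
  File "<stdin>", line 17, in <module>
IndexError: list index out of range
```

```bash
cat > m.py <<'E'
from h import *
from scipy.optimize import minimize
F={n:cv2.imread(f"pics/{n[0]}0.png") for n in("side","top")}
G={}
for n,box,t in(("top",(245,165,360,215),50),("side",(275,175,350,245),30)):
    im=F[n].astype(int);x0,y0,x1,y1=box
    m=np.zeros(im.shape[:2],bool);s=im[y0:y1,x0:x1]
    m[y0:y1,x0:x1]=(s[...,1]-np.maximum(s[...,0],s[...,2])>t)
    if n=="side": print([im[v,u] for u,v in((292,192),(323,228),(329,224),(280,240))])
    k,l,st,c=cv2.connectedComponentsWithStats(cv2.morphologyEx(m.astype(np.uint8),cv2.MORPH_CLOSE,np.ones((7,7))))
    r=[]
    for i in range(1,k):
        if st[i,4]>60 and st[i,4]<400:
            ys,xs=np.nonzero(l==i);h=cv2.convexHull(np.c_[xs,ys].astype(np.float32));M=cv2.moments(h);e=cv2.fitEllipse(h)
            r.append((M["m10"]/M["m00"],M["m01"]/M["m00"]));print(n,np.round(r[-1],1),st[i],np.round(e[0],1),np.round(e[1],1))
    G[n]=sorted(r,key=lambda v:v[0])
try:
    for i in(0,1): print("green",tri([(n,G[n][i]) for n in G]))
except Exception as e: print(e)
th=np.linspace(0,2*np.pi,40)
def model(x,y,a):
    c=np.c_[np.cos(th),np.sin(th)]*43
    P=[np.c_[c,0*th],np.c_[c,0*th+27]]
    w=np.array([[sx*8.,sy*30.,z] for sx in(-1,1) for sy in(-1,1) for z in(27,53)])
    ca,sa=np.cos(a),np.sin(a);w[:,:2]=w[:,:2]@np.array([[ca,sa],[-sa,ca]])
    return [np.vstack(P)+[x,y,0],w+[x,y,0]]
def mask(n,q,S=4):
    m=np.zeros((420*S,560*S),np.uint8)
    for P in model(*q): cv2.fillConvexPoly(m,cv2.convexHull(np.round(proj(n,P)*S+S/2-.5).astype(np.int32)),1)
    return cv2.resize(m.astype(np.float32),(560,420),interpolation=cv2.INTER_AREA)
for name,x,y in(("L",420,143),("R",412,-222)):
    obs={}
    for n in F:
        im=F[n].astype(int);s=(im[...,1]-im[...,2]<22)&(im.max(2)>60)
        u,v=proj(n,[x,y,20])[0].astype(int);w=np.zeros(s.shape,bool);w[v-32:v+32,u-32:u+32]=1;s&=w
        k,l,st,c=cv2.connectedComponentsWithStats(s.astype(np.uint8));j=1+np.argmax(st[1:,4]);obs[n]=(l==j).astype(np.float32);print(name,n,st[j])
    for ns in(("top",),("side",),("top","side")):
        f=lambda q:sum(np.abs(mask(n,q)-obs[n]).sum() for n in ns)
        best=min((minimize(f,[x,y,a],method="Nelder-Mead",options=dict(initial_simplex=np.array([[x,y,a],[x+10,y,a],[x,y+10,a],[x,y,a+.4]]),maxiter=100)) for a in(-.5,0,.5)),key=lambda r:r.fun)
        print(name,ns,best.x.round(2),best.fun)
B=F["top"]
def cr(im,u,v,h=22): return cv2.resize(im[v-h:v+h,u-h:u+h],(380,380),interpolation=3)
cv2.imwrite("pics/c2.png",np.hstack([cr(B,225,261),cr(B,369,264)]))
E
python3 m.py
```

```text
top [267.9 192.6] [260 185  17  16 189] [267.9 192.6] [15.1 16.8]
top [333.3 198.8] [325 191  18  16 196] [333.3 198.8] [15.3 17.3]
[array([46, 94, 29]), array([ 51, 111,  29]), array([41, 76, 28]), array([40, 46, 19])]
side [322.2 227.2] [314 221  17  14 114] [321.9 227.5] [10.8 19.1]
green (array([627.65838534,  33.68314766,  22.80320224]), [array([ 3.8, -7.9]), array([-11.9,   2.2])])
list index out of range
L side [200 212  35  32 812]
L top [209 245  32  33 846]
L ('top',) [423.74 153.74  -0.8 ] 64.0625
L ('side',) [4.2309e+02 1.5533e+02 2.9000e-01] 63.4375Traceback (most recent call last):
  File "m.py", line 39, in <module>
    best=min((minimize(f,[x,y,a],method="Nelder-Mead",options=dict(initial_simplex=np.array([[x,y,a],[x+10,y,a],[x,y+10,a],[x,y,a+.4]]),maxiter=100)) for a in(-.5,0,.5)),key=lambda r:r.fun)
  File "m.py", line 39, in <genexpr>
    best=min((minimize(f,[x,y,a],method="Nelder-Mead",options=dict(initial_simplex=np.array([[x,y,a],[x+10,y,a],[x,y+10,a],[x,y,a+.4]]),maxiter=100)) for a in(-.5,0,.5)),key=lambda r:r.fun)
              ~~~~~~~~^^^^^^^^^^^^^^^^^^^^^^
[... 540 characters left out ...]
 for n in ns)
                          ~~~~^^^^^
  File "m.py", line 29, in mask
    for P in model(*q): cv2.fillConvexPoly(m,cv2.convexHull(np.round(proj(n,P)*S+S/2-.5).astype(np.int32)),1)
                                                                     ~~~~^^^^^
  File "h.py", line 8, in proj
    T,K=w2c(n); P=np.atleast_2d(P); c=P@T[:3,:3].T+T[:3,3]; u=c@K.T; return u[:,:2]/u[:,2:]
        ~~~^^^
  File "h.py", line 4, in w2c
    def w2c(n): return np.array(get_calibration(n)["world_to_cam"]),np.array(get_calibration(n)["intrinsics"])
                                                                             ~~~~~~~~~~~~~~~^^^
ValueError: time passes only in moves, steps and waits
```

```bash
python3 - <<'E'
import re
s=open("h.py").read()
s=s.replace('''def w2c(n): return np.array(get_calibration(n)["world_to_cam"]),np.array(get_calibration(n)["intrinsics"])''','''import os
if not os.path.exists("cal.npz"):
    C={n:get_calibration(n) for n in("side","top")}
    np.savez("cal.npz",**{n+k:np.array(C[n][v]) for n in C for k,v in(("T","world_to_cam"),("K","intrinsics"))})
_c=dict(np.load("cal.npz"))
def w2c(n): return _c[n+"T"],_c[n+"K"]''')
open("h.py","w").write(s)
m=open("m.py").read().replace("st[i,4]>60","st[i,4]>40").replace('(275,175,350,245),30','(275,175,350,245),25')
open("m.py","w").write(m)
E
python3 m.py
```

```text
top [267.9 192.6] [260 185  17  16 189] [267.9 192.6] [15.1 16.8]
top [333.3 198.8] [325 191  18  16 196] [333.3 198.8] [15.3 17.3]
[array([46, 94, 29]), array([ 51, 111,  29]), array([41, 76, 28]), array([40, 46, 19])]
side [292.8 189.6] [289 186   9   8  53] [292.8 189.4] [ 7.7 11.3]
side [322.  227.1] [314 221  17  14 139] [322.  227.3] [11.8 19. ]
green (array([577.26964264,  39.15374269, 147.89164521]), [array([ 0.2, -0.5]), array([-0.8,  0.2])])
green (array([ 562.33875875, -115.51548231,  145.49128076]), [array([-0.1,  0.1]), array([ 0.2, -0.1])])
L side [200 212  35  32 812]
L top [209 245  32  33 846]
L ('top',) [423.74 153.74  -0.8 ] 64.0625
L ('side',) [4.2309e+02 1.5533e+02 2.9000e-01] 63.4375
L ('top', 'side') [4.2286e+02 1.5455e+02 2.8000e-01] 129.9375
R side [ 259  311   47   49 1827]
R top [352 248  34  33 877]
R ('top',) [ 419.03 -218.86   -0.7 ] 65.0625
R ('side',) [ 418.78 -218.63    1.14] 57.1875
R ('top', 'side') [ 4.1868e+02 -2.1886e+02  4.0000e-01] 126.125
```

View pics/c2.png

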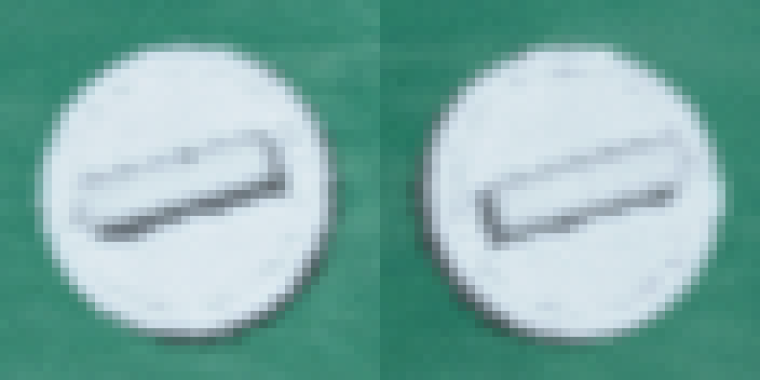

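```bash
cat >> h.py <<'E'
PSI=np.radians(-5.5); RS=R.from_euler("z",PSI)*R.from_euler("y",-np.pi/6)   # home/rim axes
AX=RS.apply([0,0,1]); YS=RS.apply([0,1,0])
MID=np.array([568.3,-38.0,150.])
RIM={"L":MID+78*YS,"R":MID-78*YS}
E
cat > ov.py <<'E'
from h import *
th=np.linspace(0,2*np.pi,61)
out=[]
for n,(x0,y0) in(("side",(265,170)),("top",(237,147))):
    im=cv2.resize(cv2.imread(f"pics/{n[0]}0.png")[y0:y0+130,x0:x0+130],(400*2,400*2),interpolation=2)[:, :]
    k=800/130
    for c in RIM.values():
        for d,h,col in((49,0,(0,0,255)),(72,-8,(255,0,255)),(88,-24,(255,0,0))):
            P=c+h*AX+RS.apply(np.c_[np.cos(th)*d/2,np.sin(th)*d/2,0*th])
            cv2.polylines(im,[np.round((proj(n,P)-[x0,y0]+.5)*k).astype(int)],True,col,1)
    out.append(im)
s=[cv2.resize(out[0],None,fx=1,fy=1)[0:600,80:480],out[1][100:700,0:400]]
cv2.imwrite("pics/ov1.png",np.hstack([cv2.resize(out[0][40:540,0:600],(400,333),interpolation=3),cv2.resize(out[1][100:600],(400,250))[:250].repeat(1,0) if 0 else cv2.copyMakeBorder(cv2.resize(out[1][50:550],(400,250),interpolation=3),0,83,0,0,0)]))
cv2.imwrite("pics/ov_side.png",out[0][40:620,0:760]);cv2.imwrite("pics/ov_top.png",out[1][50:520])
E
python3 ov.py
```

```text
(no output)
```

View pics/ov_side.png

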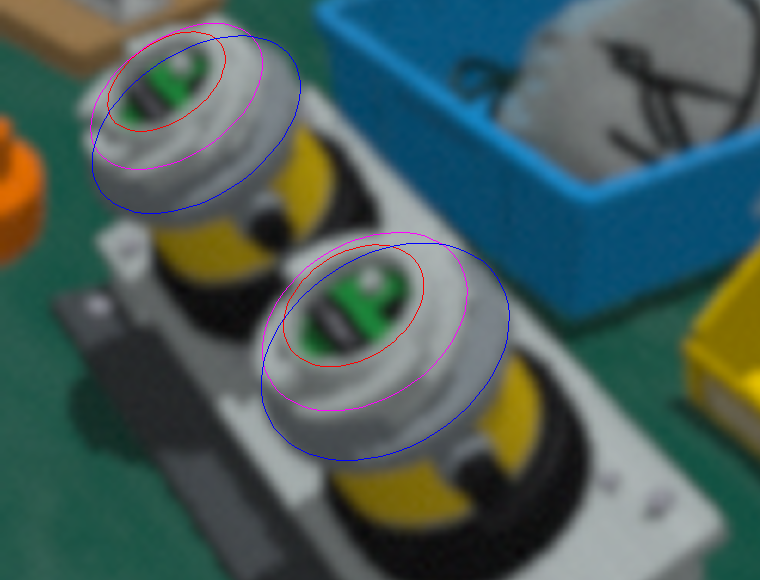

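View pics/ov_top.png

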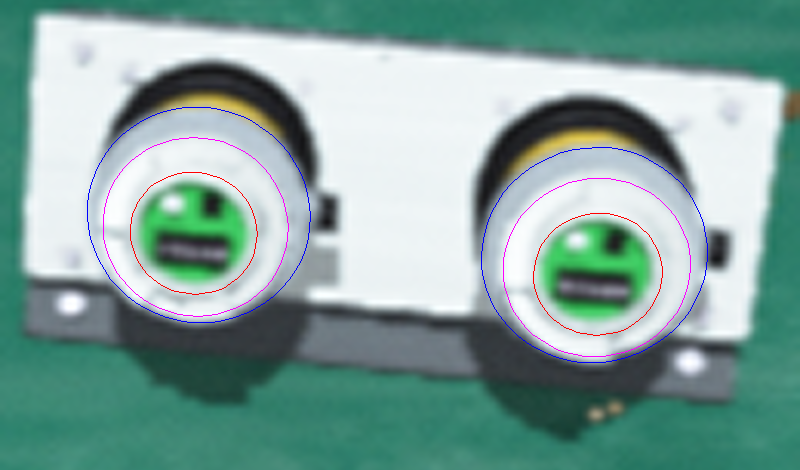

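```bash
sed -i 's/MID=.*/MID=np.array([566.8,-38.5,150.])/' h.py; cat >> h.py <<'E'
def down(a): # wing yaw a deg -> tool pointing down, jaws across the wing
    a=np.radians(a);y=np.array([np.cos(a),np.sin(a),0]);z=np.array([0,0,-1.]);return R.from_matrix(np.c_[np.cross(y,z),y,z])
def neck(a): # tool along the neck axis; wing a deg anticlockwise of stand y
    r=RS*R.from_euler("z",a,degrees=True);y=r.apply([1,0,0]);z=-AX;return R.from_matrix(np.c_[np.cross(y,z),y,z])
def org(s=None): # cover origin height etc.
    s=s or sense();return s["eef_pos"]
E
python3 - <<'E'
from h import *
a=[ray("top",np.array(p)*44/380+[203,239],53)[:2] for p in((78,180),(262,133))];d=a[0]-a[1];print("wing L",np.degrees(np.arctan2(-d[0],d[1])))
a=[ray("top",np.array([p[0]-380,p[1]])*44/380+[347,242],53)[:2] for p in((497,185),(680,137))];d=a[0]-a[1];print("wing R",np.degrees(np.arctan2(-d[0],d[1])))
e=plan(np.array([423,154.5,110]),down(15),11,85)
plan(np.array([423,154.5,29]),down(15),3,85,start=e)
E
```

```text
wing L 14.928407323078629
wing R 15.115285221917016
[[85, [-29.9, -28.9, 11.0], [0.0, -0.0, 4.7]], [85, [-32.2, -26.3, 11.1], [0.0, -0.0, 4.8]], [85, [-34.3, -23.6, 11.0], [0.0, -0.0, 4.7]], [85, [-36.1, -20.6, 11.0], [0.0, -0.0, 4.7]], [85, [-37.7, -17.7, 11.0], [0.0, -0.0, 4.8]], [85, [-39.0, -14.4, 11.1], [0.0, -0.0, 4.7]], [85, [-40.0, -11.2, 11.0], [0.0, -0.0, 4.7]], [85, [-40.9, -7.8, 11.0], [0.0, -0.0, 4.7]], [85, [-41.3, -4.5, 11.0], [0.0, -0.0, 4.8]], [85, [-41.6, -1.0, 11.1], [0.0, -0.0, 4.7]], [85, [-41.5, 2.4, 11.0], [0.0, -0.0, 4.7]]] end [423.  154.5 110. ]
[[85, [-0.0, 0.0, 27.0], [0.0, -0.0, 0.0]], [85, [-0.0, 0.0, 27.0], [0.0, -0.0, 0.0]], [85, [-0.0, 0.0, 27.0], [0.0, -0.0, 0.0]]] end [423.  154.5  29. ]
```

Emit:
{"op": "servo_tool", "data": {"rows": [[85, [-29.9, -28.9, 11], [0, 0, 4.7]], [85, [-32.2, -26.3, 11.1], [0, 0, 4.8]], [85, [-34.3, -23.6, 11], [0, 0, 4.7]], [85, [-36.1, -20.6, 11], [0, 0, 4.7]], [85, [-37.7, -17.7, 11], [0, 0, 4.8]], [85, [-39, -14.4, 11.1], [0, 0, 4.7]], [85, [-40, -11.2, 11], [0, 0, 4.7]], [85, [-40.9, -7.8, 11], [0, 0, 4.7]]]}}

```text
clock: 1.9
eef_pos: [374.7, 268.2, 143.0]
tcp_rot: [3.141, -0.0, 2.079]
contact_force: [-0.1, 0.6, -0.7]
opening: 0.996
```

Emit:
{"op": "servo_tool", "data": {"rows": [[85, [-41.3, -4.5, 11], [0, 0, 4.8]], [85, [-41.6, -1, 11.1], [0, 0, 4.7]], [85, [-41.5, 2.4, 11], [0, 0, 4.7]], [85, [0, 0, 0], [0, 0, 0]], [85, [0, 0, 0], [0, 0, 0]]]}}

```text
clock: 2.52
eef_pos: [423.1, 154.7, 110.1]
tcp_rot: [3.141, -0.0, 1.833]
contact_force: [1.0, -0.3, 0.1]
opening: 0.997
```

```bash
python3 - <<'E'
from h import *
print(sense()["qpos"].round(3))
plan(np.array([423,154.5,29]),down(15),4,85)
E
```

```text
[0.347 0.254 2.103 0.    0.785 0.085]
[[85, [-0.1, -0.0, 20.3], [0.0, -0.0, 0.0]], [85, [-0.0, -0.1, 20.3], [0.0, -0.0, 0.0]], [85, [-0.1, -0.0, 20.3], [0.0, -0.0, 0.0]], [85, [-0.0, -0.0, 20.2], [0.0, -0.0, 0.0]]] end [423.  154.6  29. ]
```

Emit:
{"op": "servo_tool", "data": {"rows": [[85, [0, 0, 20.3], [0, 0, 0]], [85, [0, 0, 20.3], [0, 0, 0]], [85, [0, 0, 20.3], [0, 0, 0]], [85, [0, 0, 20.2], [0, 0, 0]], [12, [0, 0, 0], [0, 0, 0]], [12, [0, 0, 0], [0, 0, 0]], [12, [0, 0, 0], [0, 0, 0]], [12, [0, 0, 0], [0, 0, 0]]], "force": 70}}

```text
clock: 3.52
eef_pos: [423.5, 154.8, 29.8]
tcp_rot: [3.14, -0.0, 1.834]
contact_force: [-4.1, 1.2, 14.5]
opening: 0.178
```

Emit:
{"op": "servo_tool", "data": {"rows": [[12, [0, 0, 0], [0, 0, 0]], [12, [0, 0, 0], [0, 0, 0]], [12, [0, 0, -10], [0, 0, 0]], [12, [0, 0, -20], [0, 0, 0]], [12, [0, 0, 0], [0, 0, 0]]]}}

```text
clock: 4.15
eef_pos: [424.0, 154.8, 60.2]
tcp_rot: [3.139, -0.0, 1.833]
contact_force: [0.4, -0.9, -2.6]
opening: 0.17
```

```bash
python3 - <<'E'
from h import *
print(RIM,AX.round(3))
s=sense();e=plan(s["eef_pos"]+[0,0,140],R.from_euler("xyz",s["tcp_rot"]),4,12)
e=plan(RIM["L"]+70*AX,neck(60),10,12,start=e)
E
```

```text
{'L': array([574.2759687 ,  39.14090347, 150.        ]), 'R': array([ 559.3240313 , -116.14090347,  150.        ])} [-0.498  0.048  0.866]
[[12, [0.0, 0.1, -35.0], [0.0, 0.0, 0.0]], [12, [0.0, 0.1, -35.0], [0.0, 0.0, 0.0]], [12, [0.0, 0.1, -35.0], [0.0, 0.0, 0.0]], [12, [0.0, 0.1, -35.0], [0.0, 0.0, 0.0]]] end [424.  154.8 200.2]
[[12, [-13.8, 8.2, -1.0], [-2.3, -2.0, -3.9]], [12, [-14.4, 7.3, -0.2], [-2.3, -1.9, -3.8]], [12, [-14.9, 6.4, 0.5], [-2.4, -2.0, -3.9]], [12, [-15.2, 5.2, 1.3], [-2.3, -2.0, -3.8]], [12, [-15.4, 4.2, 2.1], [-2.3, -2.0, -3.9]], [12, [-15.6, 3.1, 2.7], [-2.3, -1.9, -3.8]], [12, [-15.7, 1.8, 3.3], [-2.3, -2.0, -3.9]], [12, [-15.7, 0.7, 4.0], [-2.3, -2.0, -3.9]], [12, [-15.5, -0.6, 4.5], [-2.4, -2.0, -3.8]], [12, [-15.2, -1.8, 4.9], [-2.3, -1.9, -3.9]]] end [539.4  42.5 210.6]
```

Emit:
{"op": "servo_tool", "data": {"rows": [[12, [0, 0, -35], [0, 0, 0]], [12, [0, 0, -35], [0, 0, 0]], [12, [0, 0, -35], [0, 0, 0]], [12, [0, 0, -35], [0, 0, 0]], [12, [-13.8, 8.2, -1], [-2.3, -2, -3.9]], [12, [-14.4, 7.3, -0.2], [-2.3, -1.9, -3.8]], [12, [-14.9, 6.4, 0.5], [-2.4, -2, -3.9]], [12, [-15.2, 5.2, 1.3], [-2.3, -2, -3.8]]], "force": 90}}

```text
clock: 5.15
eef_pos: [469.0, 109.1, 202.4]
tcp_rot: [2.998, 0.158, 2.094]
contact_force: [-1.1, -0.2, -2.9]
opening: 0.172
```

Emit:
{"op": "servo_tool", "data": {"rows": [[12, [-15.4, 4.2, 2.1], [-2.3, -2, -3.9]], [12, [-15.6, 3.1, 2.7], [-2.3, -1.9, -3.8]], [12, [-15.7, 1.8, 3.3], [-2.3, -2, -3.9]], [12, [-15.7, 0.7, 4], [-2.3, -2, -3.9]], [12, [-15.5, -0.6, 4.5], [-2.4, -2, -3.8]], [12, [-15.2, -1.8, 4.9], [-2.3, -1.9, -3.9]], [12, [0, 0, 0], [0, 0, 0]], [12, [0, 0, 0], [0, 0, 0]]]}}

```text
clock: 6.15
eef_pos: [538.0, 42.2, 208.7]
tcp_rot: [2.864, 0.444, 2.458]
contact_force: [0.8, 0.2, -2.3]
opening: 0.166
```

```bash
cat >> h.py <<'E'
def rel(k):
    s=sense();r=R.from_euler("xyz",s["tcp_rot"]);p=RS.inv().apply(s["eef_pos"]-RIM[k])
    y=RS.inv().apply(r.apply([0,1,0]));f=RS.inv().apply(s["contact_force"]);t=RS.inv().apply(s["wrist_torque"])
    print("clock",round(s["clock"],2),"tcp rel rim(stand axes)",p.round(1),"wing ang",np.degrees(np.arctan2(y[1],y[0])).round(1),"tilt",np.degrees(np.arccos(np.clip(-r.apply([0,0,1])@AX,-1,1))).round(1),"F",f.round(1),"T",t.round(2),"open",round(s["opening"]*85.4,1),"q6",s["qpos"][5].round(2))
E
python3 - <<'E'
from h import *
cv2.imwrite("pics/s1.png",grab_frame("side"));cv2.imwrite("pics/t1.png",grab_frame("top"))
rel("L");s=sense();print(s["qpos"].round(2))
plan(RIM["L"]+28*AX,neck(60),3,12)
a=cv2.imread("pics/s1.png")[130:290,210:390];b=cv2.imread("pics/t1.png")[130:290,190:370]
cv2.imwrite("pics/c3.png",np.hstack([cv2.resize(v,(398,354),interpolation=3) for v in(a,b)]))
E
```

```text
clock 6.25 tcp rel rim(stand axes) [-1.7  0.  69.2] wing ang 60.0 tilt 0.2 F [-0.8 -1.  -2.2] T [-0.    0.39  0.04] open 14.1 q6 -0.53
[ 0.15  0.04  2.2  -0.32  0.41 -0.53]
[[12, [-0.5, 0.3, 13.7], [-0.0, -0.1, 0.0]], [12, [-0.6, 0.3, 13.8], [-0.1, -0.0, 0.0]], [12, [-0.5, 0.3, 13.7], [-0.0, -0.1, 0.0]]] end [560.4  40.5 174.2]
```

View pics/c3.png

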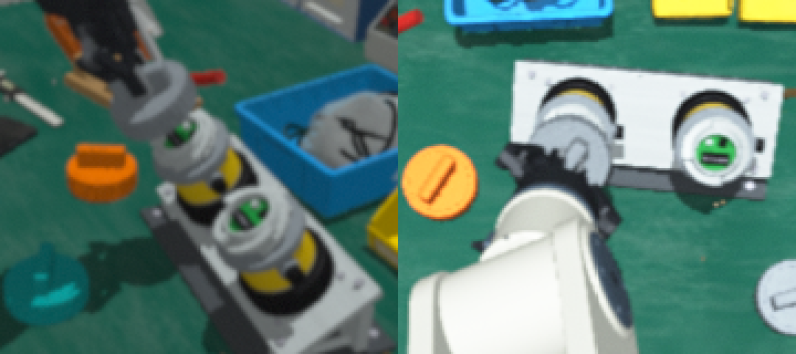

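Emit:
{"op": "servo_tool", "data": {"rows": [[12, [-0.5, 0.3, 13.7], [0, 0, 0]], [12, [-0.6, 0.3, 13.8], [0, 0, 0]], [12, [-0.5, 0.3, 13.7], [0, 0, 0]], [12, [0, 0, 3], [0, 0, 0]], [12, [0, 0, 3], [0, 0, 0]], [12, [0, 0, 0], [0, 0, 0]]]}}

```text
clock: 7.0
eef_pos: [563.4, 39.7, 169.0]
tcp_rot: [2.863, 0.446, 2.459]
contact_force: [0.0, 0.2, -1.3]
opening: 0.166
```

```bash
python3 -c "
from h import *
rel('L')"
```

```text
clock 7.0 tcp rel rim(stand axes) [ 0.1 -0.4 21.9] wing ang 60.1 tilt 0.2 F [-0.6  0.2 -1.1] T [ 0.02  0.42 -0.05] open 14.2 q6 -0.46
```

Just above the misfit height; creep down.

Emit:
{"op": "servo_tool", "data": {"rows": [[12, [0, 0, 1.5], [0, 0, 0]], [12, [0, 0, 1.5], [0, 0, 0]], [12, [0, 0, 0], [0, 0, 0]]]}}

```text
clock: 7.38
eef_pos: [564.9, 39.6, 166.5]
tcp_rot: [2.863, 0.446, 2.459]
contact_force: [-0.5, 0.6, -2.0]
opening: 0.166
```

Emit:
{"op": "servo_tool", "data": {"rows": [[12, [0, 0, 1.5], [0, 0, 0]], [12, [0, 0, 1], [0, 0, 0]], [12, [0, 0, 0], [0, 0, 0]]]}}

```text
clock: 7.75
eef_pos: [566.1, 39.5, 164.2]
tcp_rot: [2.863, 0.446, 2.459]
contact_force: [0.2, -0.2, -1.7]
opening: 0.165
```

```bash
python3 -c "
from h import *
rel('L')"
```

```text
clock 7.75 tcp rel rim(stand axes) [ 0.  -0.4 16.4] wing ang 60.1 tilt 0.2 F [-0.7 -0.2 -1.6] T [-0.02  0.38  0.01] open 14.1 q6 -0.45
```

Emit:
{"op": "servo_tool", "data": {"rows": [[12, [0, 0, 1], [0, 0, 0]], [12, [0, 0, 1], [0, 0, 0]], [12, [0, 0, 0], [0, 0, 0]]]}}

```text
clock: 8.12
eef_pos: [567.0, 39.3, 163.3]
tcp_rot: [2.863, 0.447, 2.459]
contact_force: [-9.7, -1.1, 13.3]
opening: 0.169
```

Emit:
{"op": "servo_tool", "data": {"rows": [[12, [0, 0, 1], [0, 0, 0]], [12, [0, 0, 1], [0, 0, 0]], [12, [0, 0, 0], [0, 0, 0]]]}}

```text
clock: 8.5
eef_pos: [567.2, 39.2, 163.1]
tcp_rot: [2.862, 0.448, 2.459]
contact_force: [-37.9, 0.9, 46.5]
opening: 0.166
```

```bash
python3 -c "
from h import *
rel('L')"
```

```text
clock 8.5 tcp rel rim(stand axes) [ 0.4 -0.6 14.9] wing ang 60.1 tilt 0.1 F [-9.5 -2.8 59.2] T [0.16 2.04 0.03] open 14.2 q6 -0.44
```

Emit:
{"op": "servo_tool", "data": {"rows": [[12, [0, 0, -1.5], [0, 0, 0]], [12, [0, 0, 0.5], [0, 0, 7]], [12, [0, 0, 1], [0, 0, 7]], [12, [0, 0, 0], [0, 0, 0]]]}}

```text
clock: 9.0
eef_pos: [566.7, 39.3, 160.9]
tcp_rot: [2.764, 0.366, 2.206]
contact_force: [-18.4, 1.4, 16.0]
opening: 0.167
```

```bash
python3 -c "
from h import *
rel('L')"
```

```text
clock 9.0 tcp rel rim(stand axes) [-1.1 -0.5 13.3] wing ang 46.0 tilt 0.2 F [-8.  -0.3 23.1] T [ 0.74  1.51 -0.1 ] open 14.2 q6 -0.2
```

Emit:
{"op": "servo_tool", "data": {"rows": [[12, [0, 0, 0.8], [0, 0, 7]], [12, [0, 0, 0.9], [0, 0, 7]], [12, [0, 0, 0.9], [0, 0, 7]], [12, [0, 0, 0], [0, 0, 0]]]}}

```text
clock: 9.5
eef_pos: [568.2, 39.3, 158.6]
tcp_rot: [2.663, 0.212, 1.858]
contact_force: [-13.6, 1.8, 12.6]
opening: 0.17
```

```bash
python3 -c "
from h import *
rel('L')"
```

```text
clock 9.5 tcp rel rim(stand axes) [-0.9 -0.4 10.5] wing ang 25.0 tilt 0.2 F [-5.6  0.5 17.8] T [ 0.63  1.36 -0.1 ] open 14.6 q6 0.18
```

Emit:
{"op": "servo_tool", "data": {"rows": [[12, [0, 0, 0.9], [0, 0, 7]], [12, [0, 0, 0.9], [0, 0, 7]], [12, [0, 0, 0.8], [0, 0, 6]], [12, [0, 0, 0.4], [0, 0, 4]], [12, [0, 0, 0], [0, 0, 0]]]}}

```text
clock: 10.12
eef_pos: [570.0, 39.3, 156.8]
tcp_rot: [2.621, 0.009, 1.49]
contact_force: [-22.6, 3.9, 22.6]
opening: 0.166
```

```bash
python3 -c "
from h import *
rel('L')"
```

```text
clock 10.12 tcp rel rim(stand axes) [-0.3 -0.3  8. ] wing ang 1.0 tilt 0.1 F [-8.5  1.7 31. ] T [0.53 1.24 0.02] open 14.1 q6 0.6
```

Emit:
{"op": "servo_tool", "data": {"rows": [[12, [0, 0, 0.3], [0, 0, 3]], [12, [0, 0, 0.2], [0, 0, 2]], [12, [0, 0, 0], [0, 0, 0]]]}}

```text
clock: 10.5
eef_pos: [570.3, 39.2, 157.0]
tcp_rot: [2.621, -0.034, 1.415]
contact_force: [-26.0, 2.3, 31.6]
opening: 0.166
```

```bash
python3 -c "
from h import *
rel('L')"
```

```text
clock 10.5 tcp rel rim(stand axes) [ 0.1 -0.3  8. ] wing ang -3.9 tilt 0.1 F [-6.8 -0.2 40.4] T [0.36 1.36 0.28] open 14.2 q6 0.69
```

Emit:
{"op": "servo_tool", "data": {"rows": [[14, [0, 0, -1], [0, 0, 0]], [60, [0, 0, 0], [0, 0, 0]], [60, [0, 0, 0], [0, 0, 0]], [60, [0, 0, -15], [0, 0, 0]], [60, [0, 0, -35], [0, 0, 0]], [85, [0, 0, -35], [0, 0, 0]], [85, [0, 0, 0], [0, 0, 0]]]}}

```text
clock: 11.38
eef_pos: [528.9, 43.6, 233.2]
tcp_rot: [2.617, -0.036, 1.416]
contact_force: [-0.5, 0.7, -0.1]
opening: 0.998
```

```bash
python3 - <<'E'
from h import *
rel('L')
s=sense();print(s["qpos"].round(2))
e=plan(np.array([418.8,-218.8,150]),down(15),8,85)
plan(np.array([418.8,-218.8,29.5]),down(15),4,85,start=e)
E
```

```text
clock 11.38 tcp rel rim(stand axes) [ 2.1  0.1 94.9] wing ang -4.0 tilt 0.1 F [-0.6  0.6  0.2] T [-0.01  0.22 -0.01] open 85.3 q6 0.55
[ 0.16 -0.01  2.2  -0.29  0.46  0.55]
[[85, [-34.9, -12.0, 3.7], [3.8, 0.5, -3.0]], [85, [-34.2, -13.5, 4.2], [3.7, 0.6, -3.0]], [85, [-33.6, -15.0, 4.8], [3.8, 0.5, -3.0]], [85, [-32.8, -16.4, 5.5], [3.7, 0.6, -2.9]], [85, [-31.9, -17.6, 6.3], [3.8, 0.5, -3.0]], [85, [-31.1, -18.9, 7.2], [3.7, 0.5, -3.0]], [85, [-30.1, -19.9, 8.2], [3.8, 0.6, -3.0]], [85, [-29.2, -21.0, 9.3], [3.7, 0.5, -3.0]]] end [ 418.8 -218.8  150. ]
[[85, [0.0, -0.0, 30.1], [0.0, -0.0, 0.0]], [85, [0.0, -0.0, 30.1], [0.0, -0.0, 0.0]], [85, [0.0, -0.0, 30.2], [0.0, -0.0, 0.0]], [85, [0.0, -0.0, 30.1], [0.0, -0.0, 0.0]]] end [ 418.8 -218.8   29.5]
```

Emit:
{"op": "servo_tool", "data": {"rows": [[85, [-34.9, -12, 3.7], [3.8, 0.5, -3]], [85, [-34.2, -13.5, 4.2], [3.7, 0.6, -3]], [85, [-33.6, -15, 4.8], [3.8, 0.5, -3]], [85, [-32.8, -16.4, 5.5], [3.7, 0.6, -2.9]], [85, [-31.9, -17.6, 6.3], [3.8, 0.5, -3]], [85, [-31.1, -18.9, 7.2], [3.7, 0.5, -3]], [85, [-30.1, -19.9, 8.2], [3.8, 0.6, -3]], [85, [-29.2, -21, 9.3], [3.7, 0.5, -3]]]}}

```text
clock: 12.38
eef_pos: [417.8, -217.4, 147.3]
tcp_rot: [-3.14, 0.001, 1.829]
contact_force: [0.4, -0.4, -0.7]
opening: 0.991
```

Emit:
{"op": "servo_tool", "data": {"rows": [[85, [0, 0, 20], [0, 0, 0]], [85, [0, 0, 20], [0, 0, 0]], [85, [0, 0, 0], [0, 0, 0]]]}}

```text
clock: 12.75
eef_pos: [417.2, -215.7, 106.5]
tcp_rot: [-3.14, -0.001, 1.827]
contact_force: [0.2, 0.1, 0.2]
opening: 0.998
```

```bash
python3 - <<'E'
from h import *
cv2.imwrite("pics/s2.png",grab_frame("side"));cv2.imwrite("pics/t2.png",grab_frame("top"))
a=cv2.imread("pics/s2.png")[160:380,220:400];b=cv2.imread("pics/t2.png")[150:300,220:400]
cv2.imwrite("pics/c4.png",np.hstack([cv2.resize(a,(350,428),interpolation=3),cv2.copyMakeBorder(cv2.resize(b,(440,367),interpolation=3),0,61,0,0,0)]))
plan(np.array([418.8,-218.8,29.5]),down(15),4,85)
E
```

```text
[[85, [-0.6, -0.1, 19.6], [0.0, 0.0, -0.1]], [85, [-0.7, -0.0, 19.7], [0.0, 0.0, -0.1]], [85, [-0.6, -0.1, 19.6], [0.0, 0.0, -0.0]], [85, [-0.6, -0.1, 19.7], [0.0, 0.1, -0.1]]] end [ 418.8 -218.8   29.5]
```

View pics/c4.png

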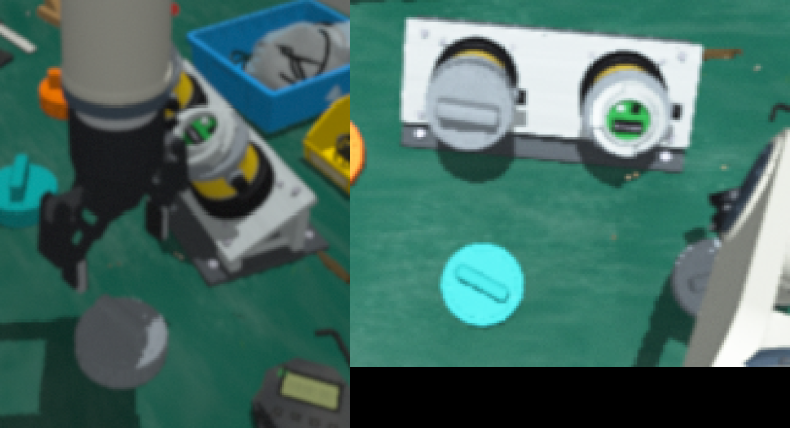

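The left cover sits square and closed, with its wing along the stand's y (crop pixel 470,110). The gripper hangs above the right grey cover (crop pixel 120,340), which has not moved.

Emit:
{"op": "servo_tool", "data": {"rows": [[85, [-0.6, 0, 19.6], [0, 0, 0]], [85, [-0.7, 0, 19.7], [0, 0, 0]], [85, [-0.6, 0, 19.6], [0, 0, -0.1]], [85, [-0.6, 0, 19.7], [0, 0, -0.1]], [12, [0, 0, 0], [0, 0, 0]], [12, [0, 0, 0], [0, 0, 0]], [12, [0, 0, 0], [0, 0, 0]], [12, [0, 0, 0], [0, 0, 0]]], "force": 70}}

```text
clock: 13.85
eef_pos: [419.6, -219.0, 30.4]
tcp_rot: [3.14, 0.003, 1.831]
contact_force: [-2.3, 0.8, 12.4]
opening: 0.173
```

Emit:
{"op": "servo_tool", "data": {"rows": [[12, [0, 0, 0], [0, 0, 0]], [12, [0, 0, 0], [0, 0, 0]], [12, [0, 0, -10], [0, 0, 0]], [12, [0, 0, -35], [0, 0, 0]], [12, [0, 0, -35], [0, 0, 0]], [12, [0, 0, -35], [0, 0, 0]], [12, [0, 0, -35], [0, 0, 0]], [12, [0, 0, 0], [0, 0, 0]]], "force": 90}}

```text
clock: 14.85
eef_pos: [420.3, -219.3, 182.2]
tcp_rot: [3.137, 0.005, 1.831]
contact_force: [0.3, -1.4, -3.5]
opening: 0.166
```

```bash
python3 - <<'E'
from h import *
plan(RIM["R"]+70*AX+[0.8,0,0],neck(60),8,12);print(sense()["qpos"].round(2))
E
```

```text
[[12, [9.5, 16.1, -3.5], [-2.9, -2.4, -4.8]], [12, [7.9, 17.0, -3.1], [-2.9, -2.4, -4.9]], [12, [6.4, 17.8, -2.5], [-2.9, -2.5, -4.8]], [12, [4.7, 18.3, -1.8], [-2.9, -2.4, -4.8]], [12, [3.1, 18.8, -1.0], [-2.9, -2.4, -4.9]], [12, [1.5, 18.9, -0.1], [-2.9, -2.4, -4.8]], [12, [-0.1, 19.0, 0.7], [-2.9, -2.5, -4.8]], [12, [-1.6, 18.9, 1.8], [-2.9, -2.4, -4.9]]] end [ 525.3 -112.8  210.6]
[-0.48  0.17  2.   -0.    0.96 -0.74]
```

Emit:
{"op": "servo_tool", "data": {"rows": [[12, [9.5, 16.1, -3.5], [-2.9, -2.4, -4.8]], [12, [7.9, 17, -3.1], [-2.9, -2.4, -4.9]], [12, [6.4, 17.8, -2.5], [-2.9, -2.5, -4.8]], [12, [4.7, 18.3, -1.8], [-2.9, -2.4, -4.8]], [12, [3.1, 18.8, -1], [-2.9, -2.4, -4.9]], [12, [1.5, 18.9, -0.1], [-2.9, -2.4, -4.8]], [12, [-0.1, 19, 0.7], [-2.9, -2.5, -4.8]], [12, [-1.6, 18.9, 1.8], [-2.9, -2.4, -4.9]]]}}

```text
clock: 15.85
eef_pos: [523.0, -111.3, 206.2]
tcp_rot: [2.864, 0.443, 2.462]
contact_force: [-0.6, 0.7, -2.4]
opening: 0.162
```

Emit:
{"op": "servo_tool", "data": {"rows": [[12, [0, 0, 0], [0, 0, 0]], [12, [0, 0, 0], [0, 0, 0]]]}}

```text
clock: 16.1
eef_pos: [523.3, -112.2, 206.8]
tcp_rot: [2.863, 0.441, 2.458]
contact_force: [0.9, 0.1, -2.6]
opening: 0.166
```

```bash
python3 - <<'E'
from h import *
rel("R")
plan(RIM["R"]+22*AX,neck(60),5,12)
E
```

```text
clock 16.1 tcp rel rim(stand axes) [-3.   0.4 67.4] wing ang 59.9 tilt 0.4 F [-0.5  0.2 -2.6] T [ 0.03  0.42 -0.03] open 14.2 q6 -1.41
[[12, [-0.6, 0.2, 9.1], [-0.0, -0.1, -0.0]], [12, [-0.6, 0.3, 9.0], [-0.1, -0.1, -0.0]], [12, [-0.6, 0.2, 9.1], [0.0, -0.0, -0.1]], [12, [-0.6, 0.3, 9.1], [-0.0, -0.1, 0.0]], [12, [-0.6, 0.2, 9.0], [-0.1, -0.1, -0.0]]] end [ 548.4 -115.1  169.1]
```

Emit:
{"op": "servo_tool", "data": {"rows": [[12, [-0.6, 0.2, 9.1], [0, -0.1, 0]], [12, [-0.6, 0.3, 9], [-0.1, -0.1, 0]], [12, [-0.6, 0.2, 9.1], [0, 0, 0]], [12, [-0.6, 0.3, 9.1], [0, -0.1, 0]], [12, [-0.6, 0.2, 9], [-0.1, -0.1, 0]], [12, [0, 0, 0], [0, 0, 0]]]}}

```text
clock: 16.85
eef_pos: [549.1, -114.9, 169.1]
tcp_rot: [2.858, 0.449, 2.457]
contact_force: [-0.7, 0.2, -1.9]
opening: 0.171
```

Emit:
{"op": "servo_tool", "data": {"rows": [[12, [0, 0, 1.5], [0, 0, 0]], [12, [0, 0, 1.5], [0, 0, 0]], [12, [0, 0, 1], [0, 0, 0]], [12, [0, 0, 1], [0, 0, 0]], [12, [0, 0, 0], [0, 0, 0]]]}}

```text
clock: 17.48
eef_pos: [551.7, -115.2, 165.7]
tcp_rot: [2.858, 0.45, 2.457]
contact_force: [-0.1, 0.4, -2.2]
opening: 0.166
```

```bash
python3 -c "
from h import *
rel('R')"
```

```text
clock 17.48 tcp rel rim(stand axes) [ 1.2  0.2 17.4] wing ang 60.0 tilt 0.2 F [-1.3  0.4 -1.8] T [-0.06  0.45  0.04] open 14.2 q6 -1.49
```

Emit:
{"op": "servo_tool", "data": {"rows": [[12, [0, 0, 1], [0, 0, 0]], [12, [0, 0, 1], [0, 0, 0]], [12, [0, 0, 0], [0, 0, 0]]]}}

```text
clock: 17.85
eef_pos: [552.8, -115.3, 164.0]
tcp_rot: [2.858, 0.45, 2.457]
contact_force: [-1.3, 0.2, -0.2]
opening: 0.168
```

Emit:
{"op": "servo_tool", "data": {"rows": [[12, [0, 0, 0.7], [0, 0, 0]], [12, [0, 0, 0], [0, 0, 0]]]}}

```text
clock: 18.1
eef_pos: [553.0, -115.3, 163.8]
tcp_rot: [2.858, 0.45, 2.457]
contact_force: [-6.9, -0.1, 7.9]
opening: 0.167
```

```bash
python3 -c "
from h import *
rel('R')"
```

```text
clock 18.1 tcp rel rim(stand axes) [ 1.4  0.2 15.1] wing ang 60.0 tilt 0.2 F [-2.  -0.8 10.3] T [0.01 0.9  0.  ] open 14.2 q6 -1.5
```

Rests at 15.2, the same height as the left cover, so it looks like the fitting one. Turn it clockwise.

Emit:
{"op": "servo_tool", "data": {"rows": [[12, [0, 0, 0.3], [0, 0, 7]], [12, [0, 0, 0.9], [0, 0, 7]], [12, [0, 0, 0.9], [0, 0, 7]], [12, [0, 0, 0.9], [0, 0, 7]], [12, [0, 0, 0], [0, 0, 0]]]}}

```text
clock: 18.73
eef_pos: [554.6, -115.4, 160.6]
tcp_rot: [2.683, 0.269, 1.971]
contact_force: [-0.0, 0.8, -2.6]
opening: 0.163
```

```bash
python3 -c "
from h import *
rel('R')"
```

```text
clock 18.73 tcp rel rim(stand axes) [ 1.1  0.3 11.6] wing ang 32.0 tilt 0.2 F [-1.4  0.8 -2.2] T [0.16 0.45 0.04] open 13.9 q6 -1.01
```

Emit:
{"op": "servo_tool", "data": {"rows": [[12, [0, 0, 1], [0, 0, 7]], [12, [0, 0, 1], [0, 0, 7]], [12, [0, 0, 1], [0, 0, 7]], [12, [0, 0, 1], [0, 0, 7]], [12, [0, 0, 0.6], [0, 0, 4]], [12, [0, 0, 0], [0, 0, 0]]]}}

```text
clock: 19.48
eef_pos: [556.9, -115.9, 157.9]
tcp_rot: [2.613, 0.001, 1.477]
contact_force: [-14.0, -1.0, 16.7]
opening: 0.167
```

```bash
python3 -c "
from h import *
rel('R')"
```

```text
clock 19.48 tcp rel rim(stand axes) [ 1.9 -0.   8. ] wing ang 0.1 tilt 0.3 F [-3.6 -2.3 21.4] T [-0.24  1.   -0.09] open 14.3 q6 -0.47
```

Emit:
{"op": "servo_tool", "data": {"rows": [[12, [0, 0, 0.5], [0, 0, 3]], [12, [0, 0, 0.4], [0, 0, 1]], [12, [0, 0, 0], [0, 0, 0]]]}}

```text
clock: 19.85
eef_pos: [557.1, -115.9, 157.9]
tcp_rot: [2.614, -0.033, 1.418]
contact_force: [-25.6, 0.6, 32.7]
opening: 0.167
```

```bash
python3 -c "
from h import *
rel('R')"
```

```text
clock 19.85 tcp rel rim(stand axes) [2.  0.1 7.9] wing ang -3.8 tilt 0.3 F [-5.8 -1.9 41.1] T [-0.22  1.48  0.44] open 14.2 q6 -0.4
```

Emit:
{"op": "servo_tool", "data": {"rows": [[14, [0, 0, -1], [0, 0, 0]], [60, [0, 0, 0], [0, 0, 0]], [60, [0, 0, 0], [0, 0, 0]], [60, [0, 0, -15], [0, 0, 0]], [60, [0, 0, -45], [0, 0, 0]], [60, [0, 0, -55], [0, 0, 0]], [60, [0, 0, -55], [0, 0, 0]], [60, [0, 0, -55], [0, 0, 0]]]}}

```text
clock: 20.85
eef_pos: [442.5, -104.9, 353.5]
tcp_rot: [2.615, -0.035, 1.414]
contact_force: [0.6, -0.8, 0.4]
opening: 0.703
```

Emit:
{"op": "servo_tool", "data": {"rows": [[60, [0, 0, -40], [0, 0, 0]], [60, [30, 0, -20], [0, 0, 0]], [60, [0, 0, 0], [0, 0, 0]], [60, [0, 0, 0], [0, 0, 0]]]}}

```text
clock: 21.35
eef_pos: [418.4, -72.6, 404.1]
tcp_rot: [2.616, -0.035, 1.416]
contact_force: [-0.3, -0.4, -0.3]
opening: 0.701
```

```bash
cat > chk.py <<'E'
from h import *
cv2.imwrite("pics/s3.png",grab_frame("side"));cv2.imwrite("pics/t3.png",grab_frame("top"))
th=np.linspace(0,2*np.pi,61)
A=[]
for n,(x0,y0) in(("side",(262,165)),("top",(237,147))):
    k=400/130;im=cv2.resize(cv2.imread(f"pics/{n[0]}3.png")[y0:y0+130,x0:x0+130],(400,400),interpolation=3)
    for c in RIM.values():
        for d,h in((86,5),(86,-22)):
            P=c+h*AX+RS.apply(np.c_[np.cos(th)*d/2,np.sin(th)*d/2,0*th]);cv2.polylines(im,[np.round((proj(n,P)-[x0,y0]+.5)*k).astype(int)],True,(0,0,255),1)
        P=c+31*AX+RS.apply(np.array([[8,30,0],[8,-30,0],[-8,-30,0],[-8,30,0]]));cv2.polylines(im,[np.round((proj(n,P)-[x0,y0]+.5)*k).astype(int)],True,(255,0,0),1)
    A.append(im)
cv2.imwrite("pics/c5.png",np.hstack(A));s=sense();print(s["clock"],s["contact_force"].round(1))
E
python3 chk.py
```

```text
21.45 [-0.2  0.1  0.9]
```

View pics/c5.png

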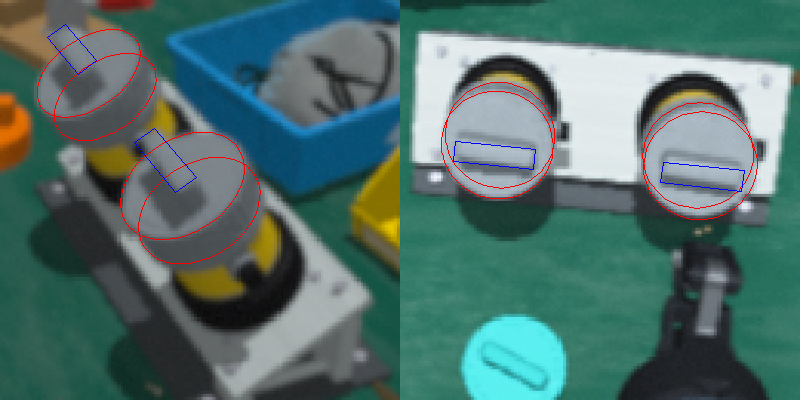

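```bash
python3 -c "
from rig import *
print(sign_off())"
```

```text
the job is handed in; nothing more can be done
None
```

Both housings are closed and the job is handed in at about 21.5 s of the 72 s allowed. The left grey cover went on the left housing and the right grey cover on the right. Both fitted at the first trial, so no swap was needed.

- **Fit:** Each cover rested about 7 mm above home. Each then sank about 7 mm over a 60 degree clockwise turn and came to a hard stop. Another 4 to 5 degrees of turn only raised the axial force to about 40 N, with no further sinking.
- **Position:** The wings ended within about 4 degrees of the stand's y. In the last side and top pictures both covers lie on the predicted home outlines and look square, and the gripper is clear with no contact force.
- **Small disagreements:**
  - The right cover's axis ended about 2 mm off my camera estimate across the stand, which is about what the calibration allows.
  - The gripper read an opening of about 14 mm on the 16 mm wing, though the grip held throughout.

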